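# Find and press the hidden catch of the childproof knife box

### The job

Open the childproof knife box on the counter: feel along the four identical finger pads in the steel deck at its front, find the only one that gives, and press it fully home so that the lid rises to its stop; then take the hand clear. Do not prise, push or lift the lid by hand, and do not move, tip or pick up any of the kitchen things standing around or on the box.

Things in the scene. Friction and masses are not known exactly. Their poses are not given: they have to be found in the camera images.
- knife_box: Fixed wooden box 230 (x, front to back) by 360 (y) by 100 mm high. Origin: centre of its underside; x to its back, y to its left, z up. Its flat top, 100 mm high: in front, towards the robot, a steel deck 76 mm deep, centre line x = -77 mm, with four identical square recesses in a row along y, 62 mm apart; behind it the wooden lid. One recess, different each time, holds the catch.
- catch (a joint): Travel of the catch pad in m: 0 = out (start), 0.006 = fully home at a hard stop, 8.5 mm below the deck. It does not move below 4 N, gives way at about 5 N, goes straight down, has no spring and stays where it is pushed to. The other three pads are rigid and look the same. Which recess it is in is not told: it must be felt for.
- lid (a joint): Lid angle in rad: 0 = shut, 0.36 (about 20 degrees) = raised to its stop. A linkage from the catch raises it by 0.06 rad for each mm the catch goes down; it stays up when the finger leaves.
- lid_edge (a point): Middle of the lid's front edge, upper side, right behind the steel deck (100 mm high when shut, about 150 mm when raised). The lid is 143 mm front to back, 356 mm wide, 8 mm thick, hinged at its back edge; it rises away from a finger on the deck.
- recess1 (a point): Centre of the mouth of recess 1 of 4, level with the deck's surface, 100 mm above the counter, at x = -77, y = -93 mm on the box; axes as the box. The recess is 46 by 46 mm; a steel pad 44 by 44 mm fills it, 2.5 mm below the deck. The finger must go down inside it, clear of the rims. It may hold the catch or a rigid pad.
- recess2 (a point): Centre of the mouth of recess 2 of 4, level with the deck's surface, 100 mm above the counter, at x = -77, y = -31 mm on the box; axes as the box. The recess is 46 by 46 mm; a steel pad 44 by 44 mm fills it, 2.5 mm below the deck. The finger must go down inside it, clear of the rims. It may hold the catch or a rigid pad.
- recess3 (a point): Centre of the mouth of recess 3 of 4, level with the deck's surface, 100 mm above the counter, at x = -77, y = 31 mm on the box; axes as the box. The recess is 46 by 46 mm; a steel pad 44 by 44 mm fills it, 2.5 mm below the deck. The finger must go down inside it, clear of the rims. It may hold the catch or a rigid pad.
- recess4 (a point): Centre of the mouth of recess 4 of 4, level with the deck's surface, 100 mm above the counter, at x = -77, y = 93 mm on the box; axes as the box. The recess is 46 by 46 mm; a steel pad 44 by 44 mm fills it, 2.5 mm below the deck. The finger must go down inside it, clear of the rims. It may hold the catch or a rigid pad.
- spice_tin: Loose spice tin, 32 mm across, 50 mm high, standing on the steel deck at the left (+y) end of the row, about 62 mm from the centre of recess 4. Origin under its centre. Leave alone.
- mug: Loose white mug, 76 mm across, 90 mm high, on the counter by the box's left side. Origin under its centre. Leave alone.
- jar: Loose glass jar, 72 mm across, 110 mm high, on the counter by the box's right side. Origin under its centre. Leave alone.
- low_tin: Loose low tin, 60 mm across, 35 mm high, on the counter in front of the box. Origin under its centre. Leave alone.
- pepper_mill: Loose wooden pepper mill, 52 mm across, 200 mm high. Origin under its centre. Leave alone.
- bowl: Loose blue bowl, 140 mm across, 60 mm high. Origin under its centre. Leave alone.
- spatula: Loose wooden-handled spatula lying on the counter to the right. Leave alone.
- oil_bottle: Loose green oil bottle, 68 mm across, 240 mm high, behind the box. Origin under its centre. Leave alone.

How it is judged:
By the outcome, as a careful person would: the job done as asked, in the order asked, and still so for the second after the job is handed in, with the robot touching nothing.
It also fails if it takes over 45 s, if anything falls off the work surface, if the arm or the gripper's body presses on something with over 40 N, if the wrist force passes 120 N, or if a joint passes its speed limit or range.

### The arm

A 6-joint arm with a two-finger parallel gripper is mounted at the origin on the work surface. World frame = base frame: x ahead of the robot, y to its left, z up, the work surface at z = 0. Lengths are in m, angles in degrees, forces in N, time in s.
With the tool pointing down it reaches from about 0.35 to 0.85 m from the base axis. Payload 8.1 kg.
Tool frame: the origin (TCP) lies at the centre of the arm's flange, where the gripper is bolted on; the fingertips stand 186 mm ahead of it and the grasp point (between the pads) lies 167 mm ahead of it; y points along the fingers, z is the direction in which the jaws open and shut, and the axes are right-handed (so a half turn about y gives the same grasp; the last joint's range is limited). The gripper opens to 93 mm and grips with 3 to 60 N. Pads are 15 mm wide; open, the fingers measure 128 mm over their backs; the gripper's body (75 mm by 188 mm) begins 65 mm behind the grasp point.
Start: joints at [-74.507, 7.471, 85.268, -0, 87.261, -4.893], TCP at [0.209, -0.562, 0.405] pointing down, gripper open.
Joint ranges: [-169.43, 169.43], [-51.17, 129.36], [1.28, 143.12], [-76.62, 256.62], [0, 156.53], [-152.29, 152.29]. Speed limits (degrees/s): [136.94, 136.94, 159.86, 180, 180, 180].

### API

Orientations are given as a 3x3 rotation matrix whose columns are the frame's x, y, z axes.
In Python, from workcell import readout, vision, arm gives the robot as it stands.
- The arm moves only by the shell command python3 -m jog 'ROWS' [FORCE]. ROWS is JSON, one flat list of numbers, 5 for each row, row after row: the shift along the tool's x, y, z in cm, then the turn about the tool's y in rad, then the opening, from -1 (shut) to 1 (fully open). A call has 1 to 8 rows; each row shifts and turns the pose as measured when the row begins, along the tool's axes as they then stand; what a row does not reach is not made up. A row lasts 1/8 s, in which the tool goes at most 62.5 mm and 10.7 degrees, less where a joint would pass 70% of its speed; a pose out of reach is approached as far as the arm can. A call is refused whole if a number of a shift passes 6.25 or a number of a turn 0.188, either way. A call with a gripper value outside its range is refused whole. The fingers move at their own pace and stop on an object; FORCE is the grip in N (left out, the last holds). Time passes only in rows, so rows that do not move let the fingers close. It gives the time, the measured TCP pose, the force and the opening at its end, in the units of the state.
- readout.read_state(): the state, without advancing time (a new reading comes with each control period).
- vision.camera(name): name is "side" or "top"; returns (picture, depth): 480x640x3 uint8, red, green, blue; 480x640 float32, m along the optical axis (not along the pixel's ray), 0 where there is no reading.
- vision.get_calibration(name): a dict with "fx", "fy", "cx", "cy" (pixels), "R" (3x3) and "t" (3): a world point X has camera coordinates R X + t. Camera axes: x right, y down, z forward; pixel columns grow to the right and rows downward; lengths in m; the calibration is good to about 2 mm. A picture is of the moment at which its call begins. get_calibration takes no time and is no camera call.
- arm.finish_job(): hands the job in, once; it reports no verdict.
The state is a dict: "time_s": time; "qpos": joint angles; "dq": joint speeds; "joint_torque": joint torques, N m; "tcp_pos": TCP position; "eef_rot": TCP orientation; "force": force on the tool from outside, world axes, zero at the start; "moment": the same for the moment, N m; "width": opening from 0.0 (shut) to 1.0 (fully open).
Only numpy, scipy, OpenCV 4.12 (cv2) and the standard library are available. Lean on these libraries where they do the work, as an engineer would, in place of code of your own. Each camera call takes 0.05 s, during which the arm holds its last target. There are 200 camera calls.

## Working session

There is one attempt and no reset: what is moved stays moved. The work goes in short steps, Python scripts to look and compute and a shell command to move; the robot and the scene stay as the last step left them, time stands still between calls to the robot, and variables do not carry over. Pictures are saved under pics/ and viewed, about 8 in all and at most 12, crops included, and the job is handed in when it is done.

```bash
mkdir -p pics; python3 - <<'E'
from workcell import readout, vision
import cv2, numpy as np
s=readout.read_state()
for k in s: print(k,np.round(s[k],3).tolist())
for n in("top","side"):
    p,d=vision.camera(n); cv2.imwrite(f"pics/{n}0.png",p[:,:,::-1]); np.save(f"pics/{n}0.npy",d)
    c=vision.get_calibration(n); print(n,{k:np.round(v,3).tolist() for k,v in c.items()})
E
```

```text
time_s 0.0
qpos [-74.507, 7.514, 85.329, 0.0, 87.262, -4.894]
dq [0.017, 0.08, 0.079, -0.068, 0.033, 0.065]
joint_torque [0.001, -55.984, -49.176, 0.077, 0.036, -0.0]
tcp_pos [0.209, -0.562, 0.404]
eef_rot [[-0.937, -0.0, 0.348], [-0.348, 0.002, -0.937], [-0.0, -1.0, -0.002]]
force [0.263, -0.087, 1.053]
moment [-0.022, 0.08, 0.015]
width 0.998
top {'fx': 588.181, 'fy': 588.181, 'cx': 317.989, 'cy': 243.021, 'R': [[0.007, -1.0, -0.011], [-0.998, -0.006, -0.059], [0.059, 0.012, -0.998]], 't': [-0.007, 0.578, 1.231]}
side {'fx': 497.578, 'fy': 497.578, 'cx': 325.54, 'cy': 242.645, 'R': [[-0.954, -0.301, 0.005], [-0.194, 0.603, -0.774], [0.23, -0.739, -0.633]], 't': [0.524, 0.206, 1.02]}
```

View pics/top0.png

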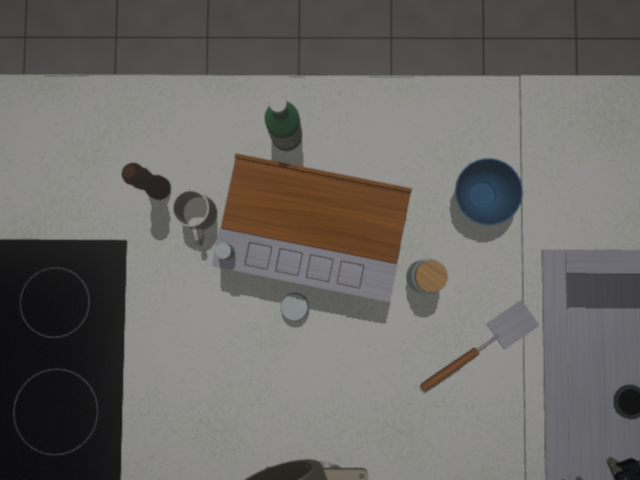

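View pics/side0.png

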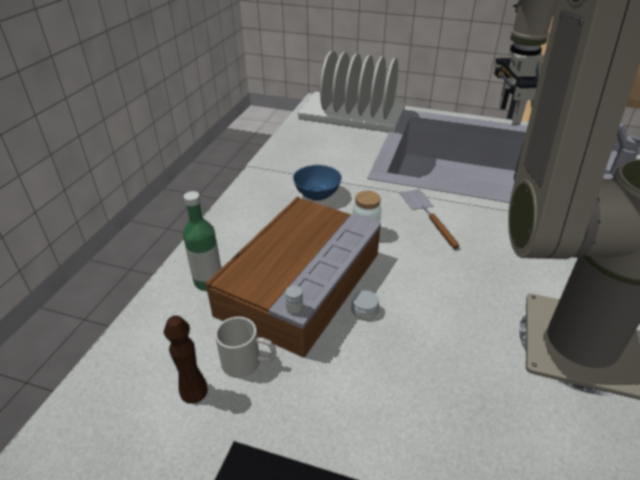

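Top view: the recesses are at about (258,256), (289,262), (320,267) and (351,273), left (+y) to right. The spice tin is at (223,252), the box is turned about 10°, and the arm is clear. The side view agrees, with the arm at the right. Next I measure the recess outlines.

```bash
cat > h.py <<'E'
import numpy as np, cv2
from workcell import vision, readout
def ray(n,u,v,z):
    c=vision.get_calibration(n);R=np.array(c["R"]);t=np.array(c["t"])
    o=-R.T@t; d=R.T@np.array([(u-c["cx"])/c["fx"],(v-c["cy"])/c["fy"],1])
    return o+d*(z-o[2])/d[2]
E
python3 - <<'E'
from h import *
im=cv2.imread("pics/top0.png"); D=np.load("pics/top0.npy")
g=cv2.cvtColor(im,cv2.COLOR_BGR2GRAY)
x0,y0,w,h=205,225,200,85
G=cv2.resize(g[y0:y0+h,x0:x0+w],None,fx=4,fy=4,interpolation=cv2.INTER_CUBIC)
b=cv2.morphologyEx(G,cv2.MORPH_BLACKHAT,np.ones((17,17)))
_,m=cv2.threshold(b,20,255,0)
cs,_=cv2.findContours(m,cv2.RETR_EXTERNAL,cv2.CHAIN_APPROX_NONE)
for c in cs:
    (cx,cy),(a,bb),an=cv2.minAreaRect(c)
    if min(a,bb)>60: 
        u,v=cx/4+x0-.375,cy/4+y0-.375
        print(round(u,1),round(v,1),round(a/4,1),round(bb/4,1),round(an,1),ray("top",u,v,.1).round(4),D[int(v),int(u)])
cv2.imwrite("pics/crop.png",np.vstack([G[:290],m[:290]]))
E
```

```text
350.0 273.9 24.8 24.3 11.1 [ 0.5126 -0.0677  0.1   ] 1.1624023
319.2 267.7 24.5 24.4 11.3 [ 0.5244 -0.0069  0.1   ] 1.1651666
288.5 261.4 24.5 24.4 11.3 [0.5365 0.0539 0.1   ] 1.164526
257.9 255.2 24.6 24.2 11.3 [0.5484 0.1147 0.1   ] 1.1679833
```

View pics/crop.png

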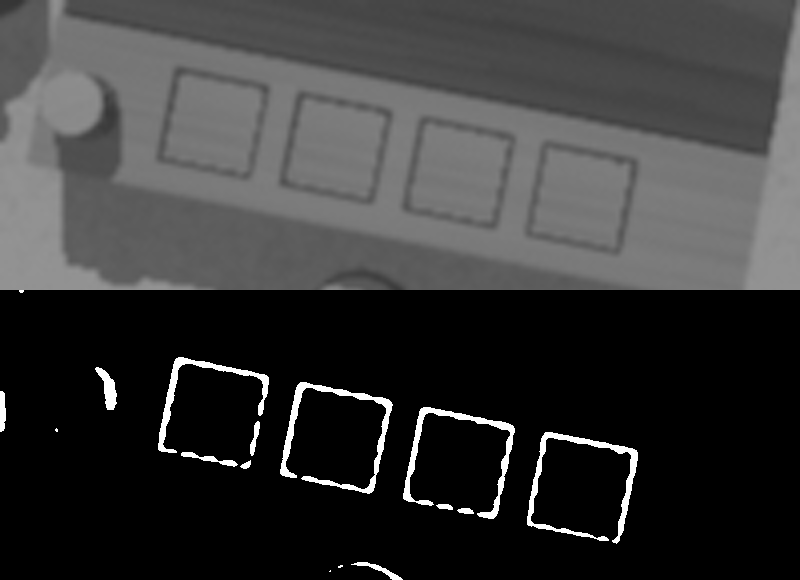

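The 62.0 mm spacing matches the box exactly, and the box's +y axis points along (0.193, 0.981). I'll turn +0.55 rad about the tool y and close the fingers.

```bash
cat >> h.py <<'E'
P={1:[.5126,-.0677],2:[.5244,-.0069],3:[.5365,.0539],4:[.5484,.1147]}
def plan(i,tipz):
    s=readout.read_state();R=np.array(s["eef_rot"]);p=np.array(s["tcp_pos"])
    d=np.array([*P[i],tipz+.186])-p
    zx=R[:,2]; e=np.degrees(np.arctan2(zx[1],zx[0]))+101.1
    print("t",s["time_s"],"tcp",p.round(4),"shift cm",(R.T@d*100).round(2),"yawerr deg",round(e,2),"turn rad",round(np.radians(e),3),"w",round(s["width"],3),"F",np.round(s["force"],2), "ydir",R[:,1].round(4))
E
python3 -m jog '[0,0,0,0.183,-1, 0,0,0,0.183,-1, 0,0,0,0.183,-1, 0,0,0,0,-1]' 20
python3 -c "
from h import *
plan(1,.2)"
```

```text
time_s: 0.6
tcp_pos: [0.2088, -0.5617, 0.4013]
eef_rot: [[-0.979, -0.002, -0.205], [0.205, 0.006, -0.979], [0.003, -1.0, -0.005]]
force: [0.7, 0.8, 0.7]
width: 0.619
t 0.6 tcp [ 0.2088 -0.5617  0.4013] shift cm [-19.63   1.77 -54.56] yawerr deg -0.71 turn rad -0.012 w 0.619 F [0.65 0.77 0.66] ydir [-0.0016  0.0059 -1.    ]
```

```bash
python3 -m jog '[-2.0,0,-5.4,0,-1, -2.0,0,-5.4,0,-1, -2.0,0,-5.4,0,-1, -2.0,0,-5.4,0,-1, -2.0,0,-5.4,0,-1, -2.0,0,-5.4,0,-1, -2.0,0,-5.4,0,-1, -2.0,0,-5.4,0,-1]'
python3 -c "
from h import *
plan(1,.16)"
```

```text
time_s: 1.6
tcp_pos: [0.4512, -0.1584, 0.4014]
eef_rot: [[-0.985, -0.001, -0.171], [0.171, 0.008, -0.985], [0.003, -1.0, -0.007]]
force: [1.1, -0.6, -0.2]
width: 0.006
t 1.6 tcp [ 0.4512 -0.1584  0.4014] shift cm [-4.52  5.6  -9.95] yawerr deg 1.25 turn rad 0.022 w 0.006 F [ 1.08 -0.63 -0.21] ydir [-0.0014  0.0076 -1.    ]
```

```bash
python3 -m jog '[-2.3,0,-5.0,0.022,-1, -2.3,1.5,-5.0,0,-1, -0.3,2,-0.6,0,-1, 0,2,0,0,-1, 0,0,0,0,-1]'
python3 -c "
from h import *
plan(1,.115)"
```

```text
time_s: 2.22
tcp_pos: [0.5213, -0.0539, 0.3456]
eef_rot: [[-0.987, -0.001, -0.161], [0.161, 0.008, -0.987], [0.002, -1.0, -0.008]]
force: [-0.5, -0.5, -0.8]
width: 0.006
t 2.225 tcp [ 0.5213 -0.0539  0.3456] shift cm [0.62 4.45 1.54] yawerr deg 1.82 turn rad 0.032 w 0.006 F [-0.47 -0.45 -0.76] ydir [-8.e-04  8.e-03 -1.e+00]
```

```bash
sed -i 's/d=np.array(\[\*P\[i\],tipz+.186\])-p/tip=p+.186*R[:,1];d=np.array([*P[i],tipz])-tip;print("tip",tip.round(4))/' h.py
python3 -m jog '[0.6,2,1.6,0.05,-1, 0,1.5,0,0,-1, 0,0,0,0,-1]'
python3 -c "
from h import *
plan(1,.11)
p,d=vision.camera('side'); cv2.imwrite('pics/s1.png',cv2.resize(p[150:350,180:480,::-1],None,fx=2.5,fy=2.5))"
```

```text
time_s: 2.6
tcp_pos: [0.5133, -0.0691, 0.312]
eef_rot: [[-0.979, 0.002, -0.205], [0.205, 0.008, -0.979], [-0.001, -1.0, -0.008]]
force: [0.0, 0.5, 0.6]
width: 0.007
tip [ 0.5137 -0.0676  0.126 ]
t 2.6 tcp [ 0.5133 -0.0691  0.312 ] shift cm [0.11 1.6  0.04] yawerr deg -0.72 turn rad -0.012 w 0.007 F [0.03 0.45 0.59] ydir [ 0.0022  0.0076 -1.    ]
```

View pics/s1.png

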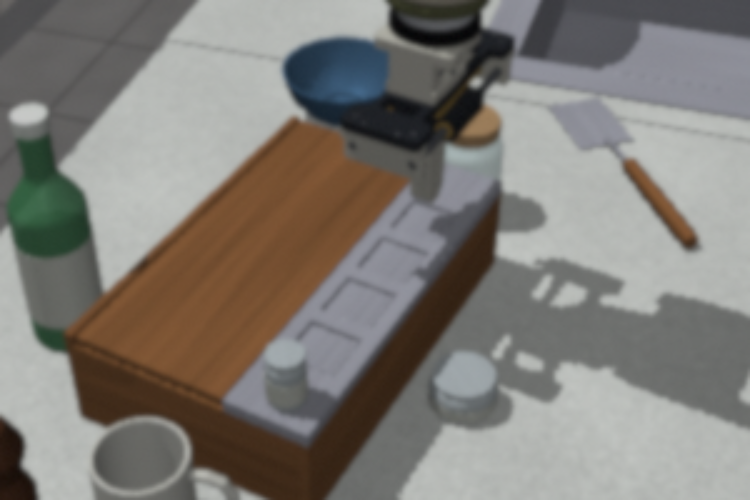

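The finger is shut and stands above recess 1 (tip at crop (425,190)), and nothing else is near it. Lowering gently.

```bash
python3 -m jog '[0.1,1.2,0,0,-1, 0,0.7,0,0,-1, 0,0.3,0,0,-1]'
python3 -c "
from h import *
plan(1,.0975)"
```

```text
time_s: 3.02
tcp_pos: [0.5137, -0.0684, 0.2915]
eef_rot: [[-0.979, 0.007, -0.203], [0.203, 0.007, -0.979], [-0.005, -1.0, -0.008]]
force: [0.1, -0.1, 0.3]
width: 0.006
tip [ 0.5149 -0.0672  0.1055]
t 3.025 tcp [ 0.5137 -0.0684  0.2915] shift cm [0.22 0.8  0.1 ] yawerr deg -0.61 turn rad -0.011 w 0.006 F [ 0.12 -0.1   0.33] ydir [ 0.0066  0.0067 -1.    ]
```

```bash
python3 -m jog '[0.2,0.4,0.1,-0.01,-1, 0,0.3,0,0,-1]'; python3 -m jog '[0,0.3,0,0,-1]'; python3 -m jog '[0,0.3,0,0,-1]';
python3 -c "
from h import *
plan(1,.0975)"
```

```text
time_s: 3.28
tcp_pos: [0.5115, -0.0689, 0.284]
eef_rot: [[-0.981, 0.007, -0.192], [0.192, 0.007, -0.981], [-0.005, -1.0, -0.008]]
force: [-0.1, -0.2, -0.1]
width: 0.005
time_s: 3.4
tcp_pos: [0.5117, -0.0689, 0.2837]
eef_rot: [[-0.981, 0.007, -0.192], [0.192, 0.007, -0.981], [-0.005, -1.0, -0.008]]
force: [-20.2, 4.3, 43.5]
width: 0.006
time_s: 3.52
tcp_pos: [0.5117, -0.0689, 0.2838]
eef_rot: [[-0.981, 0.006, -0.192], [0.192, 0.006, -0.981], [-0.005, -1.0, -0.007]]
force: [-16.7, 4.3, 30.7]
width: 0.001
tip [ 0.5129 -0.0677  0.0978]
t 3.525 tcp [ 0.5117 -0.0689  0.2838] shift cm [0.03 0.03 0.01] yawerr deg 0.05 turn rad 0.001 w 0.001 F [-16.72   4.28  30.66] ydir [ 0.0064  0.0063 -1.    ]
```

Recess 1 is rigid: about 40 N at pad level (97.8 mm) with no travel. I'll lift, go to recess 2, and use smaller press steps.

```bash
python3 -m jog '[0,-1.5,0,0,-1, 0,-1,0,0,-1, 0,0,-3.1,0,-1, 0,0,-3.1,0,-1, 0,0,0,0,-1]'
python3 -c "
from h import *
plan(2,.105)"
```

```text
time_s: 4.15
tcp_pos: [0.5245, -0.0074, 0.3126]
eef_rot: [[-0.981, 0.011, -0.193], [0.193, 0.006, -0.981], [-0.009, -1.0, -0.008]]
force: [0.1, -0.5, 0.4]
width: 0.006
tip [ 0.5265 -0.0064  0.1266]
t 4.15 tcp [ 0.5245 -0.0074  0.3126] shift cm [0.21 2.16 0.11] yawerr deg -0.03 turn rad -0.001 w 0.006 F [ 0.1  -0.47  0.45] ydir [ 0.0105  0.0056 -0.9999]
```

```bash
python3 -m jog '[0.2,1.2,0.1,0,-1, 0,0.9,0,0,-1, 0,0.4,0,0,-1]'
python3 -c "
from h import *
plan(2,.0975)"
```

```text
time_s: 4.53
tcp_pos: [0.5221, -0.0094, 0.2855]
eef_rot: [[-0.981, 0.01, -0.194], [0.194, 0.005, -0.981], [-0.009, -1.0, -0.007]]
force: [-0.1, -0.7, 0.2]
width: 0.007
tip [ 0.5239 -0.0085  0.0995]
t 4.525 tcp [ 0.5221 -0.0094  0.2855] shift cm [-0.01  0.21 -0.16] yawerr deg -0.08 turn rad -0.001 w 0.007 F [-0.08 -0.7   0.24] ydir [ 0.0099  0.0049 -0.9999]
```

```bash
python3 -m jog '[0,0.1,-0.15,0,-1]'; python3 -m jog '[0,0.15,0,0,-1]'; python3 -m jog '[0,0.15,0,0,-1]'; python3 -m jog '[0,0.15,0,0,-1]'
python3 -c "
from h import *
plan(2,.0975)"
```

```text
time_s: 4.65
tcp_pos: [0.5221, -0.0084, 0.2838]
eef_rot: [[-0.981, 0.009, -0.195], [0.195, 0.005, -0.981], [-0.008, -1.0, -0.006]]
force: [-2.1, -3.2, 4.5]
width: 0.004
time_s: 4.78
tcp_pos: [0.5222, -0.0085, 0.2826]
eef_rot: [[-0.981, 0.009, -0.195], [0.195, 0.005, -0.981], [-0.007, -1.0, -0.007]]
force: [-1.7, 1.9, 5.1]
width: 0.008
time_s: 4.9
tcp_pos: [0.5222, -0.0085, 0.2815]
eef_rot: [[-0.981, 0.009, -0.195], [0.195, 0.005, -0.981], [-0.007, -1.0, -0.007]]
force: [-2.2, 0.3, 3.5]
width: 0.003
time_s: 5.03
tcp_pos: [0.5222, -0.0085, 0.2802]
eef_rot: [[-0.981, 0.009, -0.195], [0.195, 0.005, -0.981], [-0.008, -1.0, -0.007]]
force: [-3.9, -0.0, 5.9]
width: 0.006
tip [ 0.5238 -0.0076  0.0942]
t 5.025 tcp [ 0.5222 -0.0085  0.2802] shift cm [-0.05 -0.33 -0.08] yawerr deg -0.15 turn rad -0.003 w 0.006 F [-3.88 -0.    5.88] ydir [ 0.0087  0.0051 -0.9999]
```

Recess 2 gives at about 5 N. Pressing on until the hard stop.

```bash
python3 -m jog '[0,0.15,0,0,-1]'; python3 -m jog '[0,0.15,0,0,-1]'; python3 -m jog '[0,0.15,0,0,-1]'; python3 -m jog '[0,0.15,0,0,-1]'
python3 -c "
from h import *
plan(2,.0915)
p,d=vision.camera('side'); cv2.imwrite('pics/s2.png',cv2.resize(p[150:350,180:480,::-1],None,fx=2.5,fy=2.5))"
```

```text
time_s: 5.15
tcp_pos: [0.5222, -0.0085, 0.2788]
eef_rot: [[-0.981, 0.009, -0.195], [0.195, 0.005, -0.981], [-0.008, -1.0, -0.007]]
force: [-2.6, 0.3, 4.8]
width: 0.006
time_s: 5.28
tcp_pos: [0.5223, -0.0085, 0.2778]
eef_rot: [[-0.981, 0.009, -0.195], [0.195, 0.005, -0.981], [-0.008, -1.0, -0.007]]
force: [-10.4, 0.9, 18.1]
width: 0.006
time_s: 5.4
tcp_pos: [0.5223, -0.0085, 0.2778]
eef_rot: [[-0.981, 0.009, -0.195], [0.195, 0.005, -0.981], [-0.008, -1.0, -0.006]]
force: [-13.0, 0.8, 24.6]
width: 0.001
time_s: 5.52
tcp_pos: [0.5223, -0.0084, 0.2778]
eef_rot: [[-0.981, 0.008, -0.194], [0.195, 0.005, -0.981], [-0.007, -1.0, -0.006]]
force: [-12.2, 1.2, 19.2]
width: 0.001
tip [ 0.5239 -0.0076  0.0918]
t 5.525 tcp [ 0.5223 -0.0084  0.2778] shift cm [-0.04  0.03 -0.08] yawerr deg -0.11 turn rad -0.002 w 0.001 F [-12.21   1.22  19.23] ydir [ 0.0085  0.0046 -1.    ]
```

View pics/s2.png

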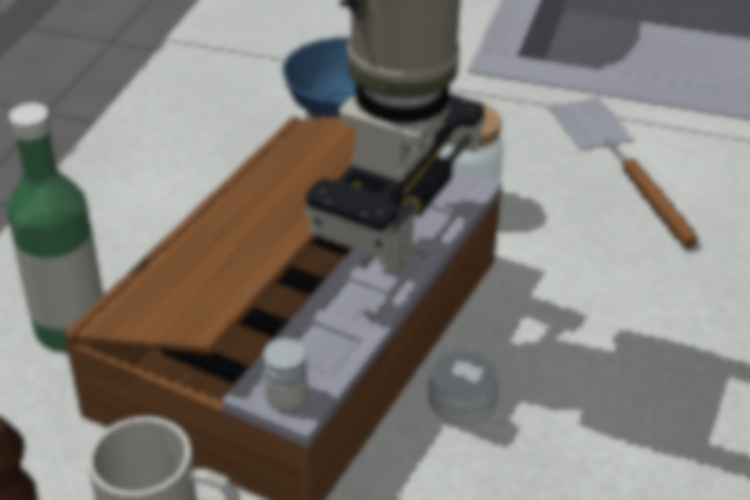

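The lid is up and the catch is at its hard stop: 6.0 mm of travel and 25 N with no further motion. The raised edge runs from about crop (215,350) to (320,240). Now straight up and clear.

```bash
python3 -m jog '[0,-1,0,0,-1, 0,-2,0,0,-1, 0,-4,0,0,-1, 0,-5,0,0,-1, 0,-4,0,0,-1, 3,0,4,0,-1, 4,0,5,0,-1, 4,0,5,0,-1]'
python3 -m jog '[3,0,5,0,-1, 3,0,5,0,-1, 3,0,5,0,-1, 3,0,5,0,-1, 0,0,5,0,-1, 0,0,5,0,-1, 0,0,0,0,-1, 0,0,0,0,-1]'
python3 - <<'E'
from h import *
for n in("top","side"):
    p,d=vision.camera(n); cv2.imwrite(f"pics/{n}9.png",p[:,:,::-1])
    a=cv2.imread(f"pics/{n}0.png"); D=cv2.absdiff(a,p[:,:,::-1].copy()).max(2)>40
    m=cv2.morphologyEx(D.astype(np.uint8),cv2.MORPH_OPEN,np.ones((3,3)))
    for s in cv2.connectedComponentsWithStats(m)[2][1:]:
        if s[4]>15: print(n,s)
    if n=="top":
        c=vision.get_calibration(n);R=np.array(c["R"]);t=np.array(c["t"])
        # lid plane: fit heights over lid interior pixels
        vs,us=np.mgrid[190:240:4,250:380:6];z=d[vs,us]
        X=np.stack([(us-c["cx"])/c["fx"]*z,(vs-c["cy"])/c["fy"]*z,z],-1).reshape(-1,3)[z.ravel()>0]
        W=(X-t)@R; A=np.c_[W[:,:2],np.ones(len(W))]; k=np.linalg.lstsq(A,W[:,2],rcond=None)[0]
        print("lid slope rad",np.arctan(np.hypot(*k[:2])))
print(readout.read_state()["time_s"],readout.read_state()["force"])
E
```

```text
time_s: 6.58
tcp_pos: [0.3875, -0.1247, 0.4415]
eef_rot: [[-0.982, 0.016, -0.188], [0.188, 0.002, -0.982], [-0.015, -1.0, -0.005]]
force: [1.1, -1.7, 1.5]
width: 0.006
time_s: 7.58
tcp_pos: [0.2035, -0.4066, 0.4404]
eef_rot: [[-0.981, 0.024, -0.193], [0.193, -0.009, -0.981], [-0.025, -1.0, 0.004]]
force: [0.6, 0.3, 0.0]
width: 0.005
top [217 185  13  38 159]
top [225 224   8   6  41]
top [249 229  12   5  47]
top [ 223  231  174   40 1039]
top [273 233  15   7  66]
top [389 257   5   5  23]
top [ 521  443   92   37 2057]
top [609 458  31  11 204]
top [316 470  11  10  85]
top [617 472  15   5  52]
lid slope rad 0.144794926781165
side [519   0   5   4  18]
side [515   4   5   9  33]
side [630  11   6   6  29]
side [623  19  17  35 309]
side [637  22   3   9  24]
side [511  34   5   7  32]
side [529  39   6   3  18]
side [536  40   6   3  18]
side [510  44   8   9  56]
side [541  44   7  11  59]
side [531  46   7   4  22]
side [ 550   47   37   50 1007]
side [524  51  16   4  58]
side [494  54  57  32 701]
side [515  86  26  27 342]
side [501  95   7  14  56]
side [511 101   4   9  31]
side [620 109  20  18 258]
side [517 112   6  13  47]
side [507 120   8  10  53]
side [537 123  11  12 101]
side [626 127  14  16 176]
side [517 131  14  44 174]
side [606 150  11  21 123]
side [636 154   4   6  22]
side [603 173   9   6  48]
side [513 181   5   7  25]
side [310 196  38  13 305]
side [337 211  13   6  49]
side [ 220  215  135   93 2714]
side [534 218   3   7  21]
side [520 257  57   7 314]
side [612 385  28  10 161]
side [584 391  56  33 836]
7.675 [ 0.37563874 -0.40846842 -0.04354719]
```

View pics/top9.png

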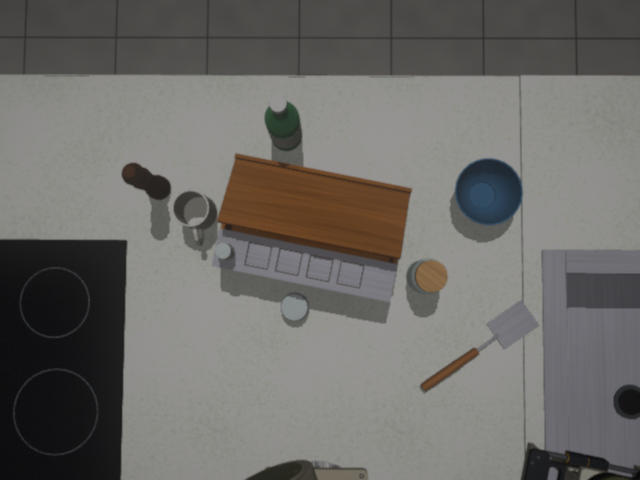

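View pics/side9.png

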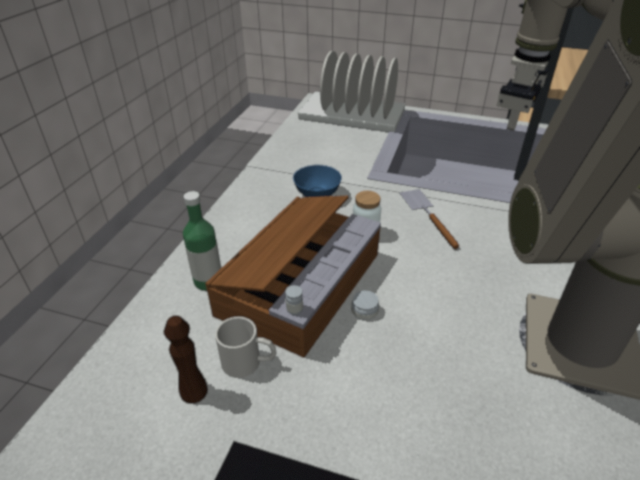

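Both views show the lid raised and everything else where it was, with the hand clear. The lid slope came out at 0.145, but my pixel grid ran off the lid, so I'll redo it on a lid colour mask.

```bash
python3 - <<'E'
from h import *
p,d=vision.camera("top"); c=vision.get_calibration("top");R=np.array(c["R"]);t=np.array(c["t"])
poly=np.array([[236,166],[402,195],[394,243],[228,214]],np.int32)
m=cv2.fillPoly(np.zeros((480,640),np.uint8),[poly],1)
for name,D in(("before",np.load("pics/top0.npy")),("after",d)):
    vs,us=np.nonzero((m>0)&(D>0)); z=D[vs,us]
    W=(np.stack([(us-c["cx"])/c["fx"]*z,(vs-c["cy"])/c["fy"]*z,z],-1)-t)@R
    s=W[:,:2]@[.981,-.193]
    A=np.c_[s,np.ones(len(s))]; k=np.linalg.lstsq(A,W[:,2],rcond=None)[0]
    r=W[:,2]-A@k; g=abs(r)<2*r.std(); k=np.linalg.lstsq(A[g],W[g,2],rcond=None)[0]
    print(name,"slope",np.arctan(k[0]).round(3),"resid",r.std().round(4),"z range",np.percentile(W[:,2],[2,98]).round(3))
print(readout.read_state()["time_s"])
E
```

```text
before slope -0.001 resid 0.0022 z range [0.096 0.105]
after slope -0.361 resid 0.0021 z range [0.105 0.144]
7.725
```

The lid is at 0.361 rad, which is its stop. Handing in.

```bash
python3 -c "
from workcell import arm
print(arm.finish_job())"
```

```text
the job is handed in; nothing more can be done
None
```

The box is open: recess 2 held the catch. I pressed it fully home, the lid rose to its stop, and I handed the job in at about 7.7 s of robot time with the hand clear.

- **Feeling:** I tried recess 1 first. It was rigid, reaching a vertical force of 43.5 N at pad level with no travel. Recess 2 gave way at about 5 N.
- **Pressing:** The pad in recess 2 went down 6.0 mm to a hard stop, where about 25 N moved it no further. I did not need to try recesses 3 and 4.
- **Last checks:** A fit to the top camera's depth gave a lid angle of 0.361 rad, against 0.36 for raised. It was flat before. The before and after pictures show changes only at the lid, the arm and their shadows, so none of the kitchen things moved.
- **Check that disagreed:** My first lid fit gave 0.145 rad because its pixels ran off the lid. Limiting it to the lid's surface gave the 0.361.
- **Force on recess 1:** The 43.5 N was from the fingertips and is over the 40 N limit set for the arm or gripper body. I used smaller steps after that. The wrist force stayed well below 120 N.

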